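Rake the heat pipes square against the ledge

TASK

Pick up the rake from its rest and comb the six scattered copper heat pipes towards you, so that the left three and the right three each lie flat, side by side, parallel to the board's near ledge and gathered close up against it, each group on its own half of the board. Move the pipes only with the rake, never with the gripper itself, and leave the other things on the desk where they are. Finally set the rake back home across its rest and let go.

Things in the scene. Friction and masses are not known exactly. Their poses are not given: they have to be found in the camera images.
- rake: hand rake, 160 g, upright on its rest. Grey bar 152 (x) x 24 (y) x 14 high; below it five steel tines, 6 diameter, 23 apart in one line from x = -46 to 46, free length 28; above its centre a black handle 32 (x) x 20 (y), from 42 to 100 above the tine tips. Origin: midway along the line of tine tips, level with the tips; x along the bar, z up. Same either way round.
- rest: dark steel rake rest fixed left or right of the board: base 170 (x) x 60 x 8; uprights 15 thick at x = -64.5 and 64.5, tops 42 above the table, carry the bar's ends between lips 6 high, 32 apart in y. Origin: centre of underside; x from upright to upright, z up. Rake home: its origin 14 above this one, bar along x between the lips.
- board: flat dark grey work board fixed to the table, 280 (x) x 350 (y) x 12 thick, with a straight aluminium ledge along its whole near (robot's) side, 14 wide, 12 above the board's top; the ledge's inner face is at x = -125. Origin: centre of the underside; x away from the ledge and robot, y along the ledge to the robot's left, z up; working top at z = 12.
- pipe0: flattened copper heat pipe lying flat on the board, 100 long, 10 wide, 6 thick, crimped ends, about 30 g; does not roll. Origin: centre of its underside; x along its length, z up. Starts askew, up to about 25 degrees either way from parallel to the ledge, left group (board y about +80), nearest to the ledge: about 73 mm from it.
- pipe1: flattened copper heat pipe lying flat on the board, 100 long, 10 wide, 6 thick, crimped ends, about 30 g; does not roll. Origin: centre of its underside; x along its length, z up. Starts askew, up to about 25 degrees either way from parallel to the ledge, left group (board y about +80), second from the ledge: about 133 mm from it.
- pipe2: flattened copper heat pipe lying flat on the board, 100 long, 10 wide, 6 thick, crimped ends, about 30 g; does not roll. Origin: centre of its underside; x along its length, z up. Starts askew, up to about 25 degrees either way from parallel to the ledge, left group (board y about +80), farthest from the ledge: about 193 mm from it.
- pipe3: flattened copper heat pipe lying flat on the board, 100 long, 10 wide, 6 thick, crimped ends, about 30 g; does not roll. Origin: centre of its underside; x along its length, z up. Starts askew, up to about 25 degrees either way from parallel to the ledge, right group (board y about -80), nearest to the ledge: about 73 mm from it.
- pipe4: flattened copper heat pipe lying flat on the board, 100 long, 10 wide, 6 thick, crimped ends, about 30 g; does not roll. Origin: centre of its underside; x along its length, z up. Starts askew, up to about 25 degrees either way from parallel to the ledge, right group (board y about -80), second from the ledge: about 133 mm from it.
- pipe5: flattened copper heat pipe lying flat on the board, 100 long, 10 wide, 6 thick, crimped ends, about 30 g; does not roll. Origin: centre of its underside; x along its length, z up. Starts askew, up to about 25 degrees either way from parallel to the ledge, right group (board y about -80), farthest from the ledge: about 193 mm from it.
- mouse: black computer mouse 105 x 60 x 31, near the robot; bystander, leave it alone. Origin: about the centre of its underside.
- phone: black mobile phone 110 x 50 x 14, to the left of the robot; bystander, leave it alone. Origin: about the centre of its underside.
- mug: blue mug, 80 across, 95 high, right of the robot; bystander, leave it alone. Origin: about the centre of its underside.
- screwdriver: screwdriver lying beyond the left side of the board; bystander, leave it alone. Origin: handle axis line.
- screwpot: small steel screw pot 25 across, 18 high, standing on the board near its left edge; bystander, leave it alone. Origin: about the centre of its underside.
- paste: small white tub 22 across, 16 high, standing on the board near its right edge; bystander, leave it alone. Origin: about the centre of its underside.
- spare_fan: loose black fan 80 x 80 x 25 lying beyond the right side of the board; bystander, leave it alone. Origin: about the centre of its underside.
- heatsink: finned metal heat sink 100 x 46 x 95 high, fixed to the table on the side of the board opposite to the rake rest; an obstacle. Origin: centre of its underside; its long side along x.

How it is judged:
By the outcome, as a careful person would: the job done as asked, in the order asked, and still so for the second after the job is handed in, with the robot touching nothing.
It also fails if it takes over 69 s, if anything falls off the work surface, if the arm or the gripper's body presses on something with over 40 N, if the wrist force passes 120 N, or if a joint passes its speed limit or range.

ROBOT

A 6-joint arm with a two-finger parallel gripper is mounted at the origin on the work surface. World frame = base frame: x ahead of the robot, y to its left, z up, the work surface at z = 0. Lengths are in m, angles in degrees, forces in N, time in s.
With the tool pointing down it reaches from about 0.4 to 0.825 m from the base axis. Payload 7 kg.
Tool frame: the origin (TCP) lies at the centre of the arm's flange, where the gripper is bolted on; the fingertips stand 178 mm ahead of it and the grasp point (between the pads) lies 159 mm ahead of it (tip_reach is the distance from the TCP to the fingertips, in m); z points along the fingers, y is the line along which they close (so a half turn about z gives the same grasp; the last joint's range is limited). The gripper opens to 88 mm and grips with 3 to 60 N. Pads are 19 mm wide; open, the fingers measure 130 mm over their backs; the gripper's body (78 mm by 193 mm) begins 47 mm behind the grasp point.
Start: joints at [-59.181, 20.546, 0.682, 0, -70.136, -16.507], TCP at [0.167, -0.654, 0.405] pointing down, gripper open.
Joint ranges: [-176.03, 176.03], [-82.01, 121.73], [-58.28, 71.71], [-173.87, 95.51], [-174.79, -0.11], [-173.66, 173.66]. Speed limits (degrees/s): [136.94, 136.94, 172.46, 180, 180, 180].

INTERFACE

Orientations are given as [roll, pitch, yaw] about the fixed x, y, z axes, in that order (R = Rz(yaw) Ry(pitch) Rx(roll)).
In Python, from plant import * gives the robot as it stands.
- The arm moves only by the shell command python3 -m handwheel 'ROWS'. ROWS is JSON, a list of rows, each a list of 7 numbers: the opening, from -1 (shut) to 1 (fully open), then the shift along the tool's x, y, z as a fraction of full scale, then the turn, a rotation vector about the tool's x, y, z as a fraction of full scale. A call has 1 to 5 rows; each row shifts and turns the commanded pose from where the row before left it, along the tool's axes as they then stand; what a row does not reach is not made up. Full scale, the value 1, is 0.025 m for a shift and 6 degrees for a turn. A row lasts 1/8 s, in which the tool goes at most 62.5 mm and 10.7 degrees, less where a joint would pass 70% of its speed; a pose out of reach is approached as far as the arm can. A call with a number of a shift or a turn outside -1 to 1 is refused whole. A call with a gripper value outside its range is refused whole. The fingers move at their own pace and stop on an object; the grip force is fixed at half the most. Time passes only in rows, so rows that do not move let the fingers close. It gives the time, the measured TCP pose, the force, the opening and the grip force at its end, in the units of the state.
- get_obs(): the state, without advancing time (a new reading comes with each control period).
- snapshot(name): name is "side" or "top"; returns a dict with "color" (480x640x3 uint8, red, green, blue), "fx", "fy", "cx", "cy" (pixels), "k1" (the pictures are not rectified: a ray, as slopes to the right and down, at radius r is drawn at 1 + k1 r^2 times it, then the intrinsics apply), "R" (3x3) and "t" (3): a world point X has camera coordinates R X + t. Camera axes: x right, y down, z forward; pixel columns grow to the right and rows downward; lengths in m; the calibration is good to about 2 mm. A picture is of the moment at which its call begins. There is no depth.
- close_job(): hands the job in; it is judged then, once.
The state is a dict: "clock": time; "joint_pos": joint angles; "qvel": joint speeds; "tau": joint torques, N m; "tool_pos": TCP position; "orientation": TCP orientation; "force": force on the tool from outside, world axes, zero at the start; "moment": the same for the moment, N m; "opening": finger opening in m; "gripper_force": force on a finger pad.
Only numpy, scipy, OpenCV 4.12 (cv2) and the standard library are available. Lean on these libraries where they do the work, as an engineer would, in place of code of your own. Each camera call takes 0.05 s, during which the arm holds its last target. There are 200 camera calls.

## Working session

There is one attempt and no reset: what is moved stays moved. The work goes in short steps, Python scripts to look and compute and a shell command to move; the robot and the scene stay as the last step left them, time stands still between calls to the robot, and variables do not carry over. Pictures are saved under pics/ and viewed, at most 14 in all, crops included, and the job is handed in when it is done.

```bash
ls; mkdir -p pics; python3 - <<'E'
from plant import *
import cv2
o=get_obs(); print(o['clock'],o['tool_pos'],o['orientation'],o['opening'])
for n in('top','side'):
    s=snapshot(n); cv2.imwrite(f'pics/{n}0.png',s['color'][:,:,::-1]); print(n,s['fx'],s['fy'],s['cx'],s['cy'],s['k1'],s['R'],s['t'])
E
```

```text
pics
0.0 [ 0.16680163 -0.65387398  0.40373251] [ 1.79907572e+02 -8.31747786e-03 -1.65696169e+02] 0.0881053570931817
top 561.7357402606472 561.7357402606472 325.0291820493205 228.97209376466262 0.04512577500244649 [[-0.0048285  -0.9999789  -0.00434636]
 [-0.98088989  0.00558164 -0.19448357]
 [ 0.19450373  0.00332424 -0.98089615]] [-0.01014127  0.51135345  1.39639679]
side 586.9951862069785 586.9951862069785 320.944823689588 246.85530648009072 -0.16599955584392082 [[ 0.77405309 -0.63309361 -0.00585535]
 [-0.4170918  -0.50295661 -0.75701326]
 [ 0.47631527  0.58841067 -0.65337328]] [-0.41724529  0.22321668  1.46340174]
```

View pics/top0.png

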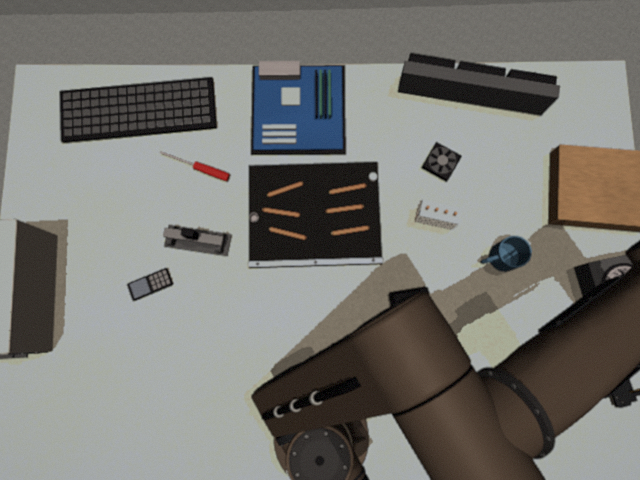

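View pics/side0.png

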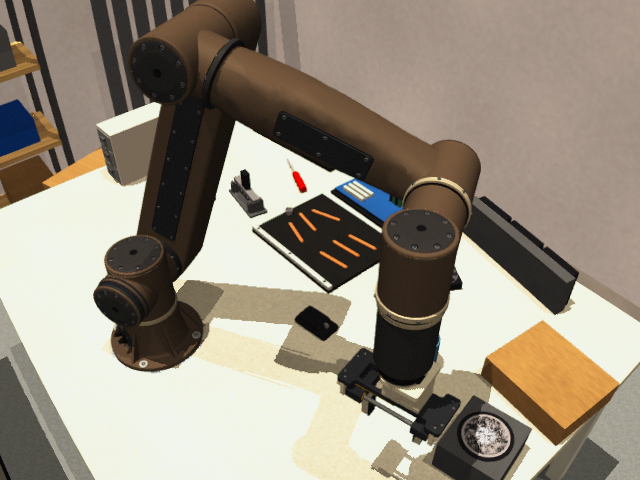

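The top picture shows the board at px (247–382, 162–267), with the six pipes, the rest and rake on the left at about (195, 238), and the heat sink at (437, 212). I'll enlarge this area.

```bash
cat > h.py <<'E'
from plant import *
import cv2, numpy as np
from scipy.optimize import brentq
def ray(s,u,v):
    d=np.array([(u-s['cx'])/s['fx'],(v-s['cy'])/s['fy']]); rd=np.hypot(*d)
    r=brentq(lambda r:r*(1+s['k1']*r*r)-rd,0,1.5) if rd>0 else 0
    d=d*(r/rd if rd>0 else 1); R=np.array(s['R']); 
    return -R.T@np.array(s['t']), R.T@np.array([d[0],d[1],1])
def px2w(s,u,v,z):
    c,d=ray(s,u,v); return (c+d*(z-c[2])/d[2])[:3]
def w2px(s,X):
    p=np.array(s['R'])@np.array(X)+np.array(s['t']); x,y=p[0]/p[2],p[1]/p[2]; k=1+s['k1']*(x*x+y*y)
    return np.array([s['fx']*x*k+s['cx'],s['fy']*y*k+s['cy']])
def crop(s,name,x0,y0,w,h,f):
    c=s['color'][y0:y0+h,x0:x0+w,::-1]; cv2.imwrite('pics/'+name,cv2.resize(c,None,fx=f,fy=f,interpolation=cv2.INTER_CUBIC))
def pipes(s,x0=240,y0=155,w=150,h=120,z=0.018):
    c=cv2.cvtColor(s['color'],cv2.COLOR_RGB2HSV)[y0:y0+h,x0:x0+w]
    m=((c[...,0]<22)&(c[...,1]>90)&(c[...,2]>70)).astype(np.uint8)
    n,l,st,ce=cv2.connectedComponentsWithStats(m)
    out=[]
    for i in range(1,n):
        if st[i,4]<15: continue
        ys,xs=np.nonzero(l==i)
        P=np.array([px2w(s,x+x0,y+y0,z)[:2] for x,y in zip(xs,ys)])
        mu=P.mean(0); w_,V=np.linalg.eigh(np.cov((P-mu).T)); a=V[:,1]; a=a*np.sign(a[1])
        t=(P-mu)@a
        out.append((mu,np.degrees(np.arctan2(-a[0],a[1])),t.min(),t.max(),st[i,4]))
    return out
E
python3 - <<'E'
from h import *
s=snapshot('top'); crop(s,'c1.png',155,155,235,120,3.4)
for p in pipes(s): print(np.round(p[0],4),np.round(p[1:],3))
for uv in((249,164),(378,162),(382,260),(247,262)): print(uv,px2w(s,*uv,0.012))
E
```

```text
[0.6281 0.0947] [ 1.996e+01 -5.000e-02  5.000e-02  1.780e+02]
[ 0.6282 -0.0721] [ 1.1301e+01 -4.9000e-02  5.0000e-02  1.7400e+02]
[ 0.5735 -0.0644] [ 7.857e+00 -5.000e-02  5.000e-02  1.740e+02]
[0.5648 0.1048] [-9.087e+00 -5.000e-02  5.000e-02  1.780e+02]
[ 0.5143 -0.0776] [ 8.927e+00 -4.900e-02  5.000e-02  1.780e+02]
[0.5078 0.0874] [-1.4643e+01 -5.1000e-02  5.0000e-02  1.8300e+02]
(249, 164) [0.69915464 0.19203832 0.012     ]
(378, 162) [ 0.70269725 -0.15684803  0.012     ]
(382, 260) [ 0.43535995 -0.16117096  0.012     ]
(247, 262) [0.43204495 0.19161168 0.012     ]
```

View pics/c1.png

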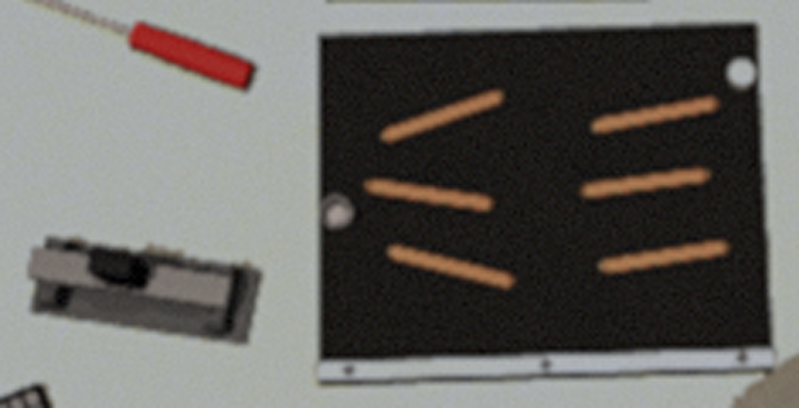

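```bash
python3 - <<'E'
from h import *
s=snapshot('top'); f=lambda u,v:(155+(u+.5)/3.4-.5,155+(v+.5)/3.4-.5)
for n,u,v,z in [('TL',320,37,.012),('TR',756,24,.012),('ledge in L',319,358,.024),('ledge in R',771,347,.024),('ledge out L',319,382,.024),('out R',775,371,.024),
 ('base BL',33,311,.008),('base BR',247,343,.008),('base TR',262,268,.008),('base TL',47,238,.008),
 ('bar BL',30,278,.056),('bar BR',229,305,.056),('bar TL',35,247,.056),('bar TR',235,270,.056),('handle',120,265,.114),('pot',338,211,.03),('paste',741,73,.028)]:
    print(n,np.round(px2w(s,*f(u,v),z),4))
print('cam',-np.array(s['R']).T@np.array(s['t']))
s=snapshot('side'); 
print(w2px(s,[.5,.33,.05])); crop(s,'c2.png',200,150,200,150,4)
E
```

```text
TL [0.6948 0.1926 0.012 ]
TR [ 0.7035 -0.1542  0.012 ]
ledge in L [0.4357 0.1862 0.024 ]
ledge in R [ 0.4423 -0.1587  0.024 ]
ledge out L [0.4173 0.1858 0.024 ]
out R [ 0.4238 -0.1613  0.024 ]
base BL [0.4761 0.41   0.008 ]
base BR [0.45   0.2442 0.008 ]
base TR [0.5089 0.2343 0.008 ]
base TL [0.5337 0.4021 0.008 ]
bar BL [0.4931 0.3995 0.056 ]
bar BR [0.4717 0.25   0.056 ]
bar TL [0.5169 0.397  0.056 ]
bar TR [0.4983 0.2463 0.056 ]
handle [0.4915 0.3183 0.114 ]
pot [0.5492 0.1732 0.03  ]
paste [ 0.6584 -0.1401  0.028 ]
cam [ 0.22992808 -0.0176372   1.469126  ]
[245.84290771 187.52354942]
```

View pics/c2.png

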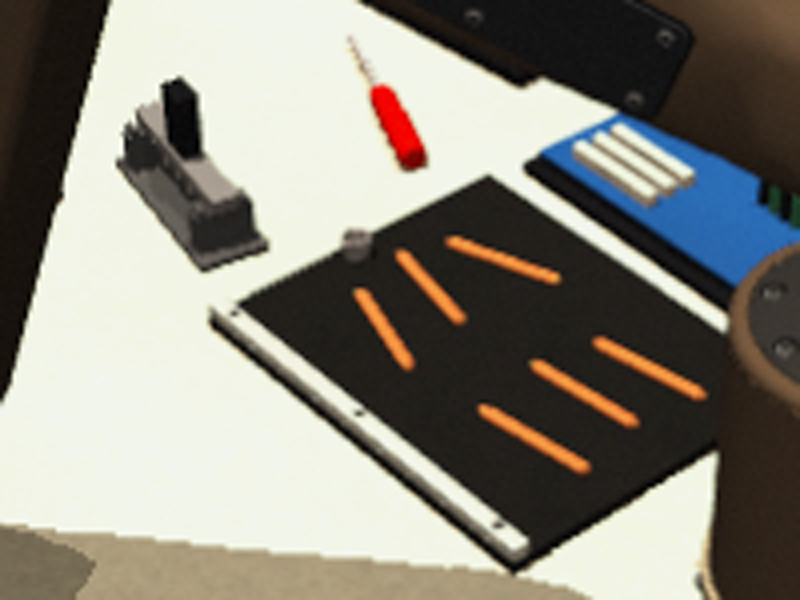

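The side crop shows the rake's handle top at about (178, 85), which is full-frame (244.5, 171). The rest's axis lies about 8° off world y. Next I move towards the rest.

```bash
H="python3 -m handwheel"
$H '[[1,-1,1,0,0,0,0],[1,-1,1,0,0,0,0],[1,-1,1,0,0,0,0],[1,-1,1,0,0,0,0],[1,-1,1,0,0,0,0]]' >/dev/null
$H '[[1,-1,1,0,0,0,0],[1,-1,1,0,0,0,0],[1,-1,1,0,0,0,0],[1,-1,1,0,0,0,0],[1,-1,1,0,0,0,0]]' >/dev/null
$H '[[1,-1,1,0,0,0,0],[1,-1,1,0,0,0,0],[1,-1,1,0,0,0,0],[1,-1,1,0,0,0,0],[1,-1,1,0,0,0,0]]' 
$H '[[1,-1,1,0,0,0,0],[1,-1,1,0,0,0,-1],[1,-1,1,0,0,0,-1],[1,0,0,0,0,0,-1],[1,0,0,0,0,0,-1]]' >/dev/null
$H '[[1,0,0,0,0,0,-1],[1,0,0,0,0,0,-1],[1,0,0,0,0,0,-1],[1,0,0,0,0,0,-1],[1,0,0,0,0,0,-1]]' 
cat >> h.py <<'E'
def plan(x,y,z,yaw):
    "tool-frame deltas, in row units, to grasp point x,y,z & yaw, tool down"
    from scipy.spatial.transform import Rotation as Ro
    o=get_obs(); R=Ro.from_euler('xyz',o['orientation'],degrees=True); G=Ro.from_euler('xyz',[180,0,yaw],degrees=True)
    g=np.array([x,y,z+.159]); d=R.inv().apply(g-np.array(o['tool_pos']))/.025
    d2=G.inv().apply(g-np.array(o['tool_pos']))/.025
    print('t',o['clock'],'pos',np.round(o['tool_pos'],4),'ori',np.round(o['orientation'],2),'F',np.round(o['force'],1),'op',round(o['opening'],4),o['gripper_force'])
    print('shift now-axes',np.round(d,3),'goal-axes',np.round(d2,3),'turn',np.round((R.inv()*G).as_rotvec(degrees=True)/6,3))
E
python3 - <<'E'
from h import *
s=snapshot('side')
print('handle side',px2w(s,200+178.5/4-.5,150+85.5/4-.5,.114))
plan(.4925,.321,.25,-98.3)
E
```

```text
clock: 2.12
tool_pos: [0.4379, -0.1969, 0.4048]
orientation: [-180.0, 0.0, -165.7]
force: [0.8, -0.8, 0.4]
opening: 0.0877
gripper_force: 0.0
clock: 3.38
tool_pos: [0.4883, -0.105, 0.4047]
orientation: [-180.0, 0.0, -111.5]
force: [-0.8, 0.6, -0.3]
opening: 0.0872
gripper_force: 0.0
handle side [0.49955921 0.32916134 0.114     ]
t 3.425 pos [ 0.4883 -0.105   0.4047] ori [-1.8000e+02  1.0000e-02 -1.1121e+02] F [-0.1  0.2 -0.1] op 0.0874 0.0
shift now-axes [-15.948   6.007  -0.171] goal-axes [-16.887   2.292  -0.172] turn [-1.000e-03  1.000e-03 -2.152e+00]
```

```bash
H="python3 -m handwheel"
$H '[[1,-1,0.14,0,0,0,-1],[1,-1,0.14,0,0,0,-1],[1,-1,0.14,0,0,0,-0.15],[1,-1,0.14,0,0,0,0],[1,-1,0.14,0,0,0,0]]' >/dev/null
$H '[[1,-1,0.14,0,0,0,0],[1,-1,0.14,0,0,0,0],[1,-1,0.14,0,0,0,0],[1,-1,0.14,0,0,0,0],[1,-1,0.14,0,0,0,0]]' >/dev/null
$H '[[1,-1,0.14,0,0,0,0],[1,-1,0.14,0,0,0,0],[1,-1,0.14,0,0,0,0],[1,0,0,0,0,0,0],[1,0,0,0,0,0,0]]' >/dev/null
python3 - <<'E'
from h import *
s=snapshot('side')
for n,u,v,z in [('BL',118,162,.008),('BR',205,268,.004),('TR',268,242,.006)]: print(n,px2w(s,200+u/4-.4,150+v/4-.4,z))
plan(.495,.323,.2,-98.3)
s=snapshot('side');p=w2px(s,[.495,.323,.1]);print(p)
crop(s,'c3.png',170,90,160,150,4)
E
```

```text
BL [0.4798219  0.40617428 0.008     ]
BR [0.45780295 0.24552311 0.004     ]
TR [0.51351704 0.23907192 0.006     ]
t 5.35 pos [0.502  0.2219 0.4046] ori [ 1.7999e+02 -1.0000e-02 -9.8810e+01] F [ 0.2 -0.1  0.6] op 0.0878 0.0
shift now-axes [-3.954  0.897  1.823] goal-axes [-3.961  0.862  1.824] turn [ 0.002 -0.002 -0.086]
[244.38135539 175.97853258]
```

View pics/c3.png

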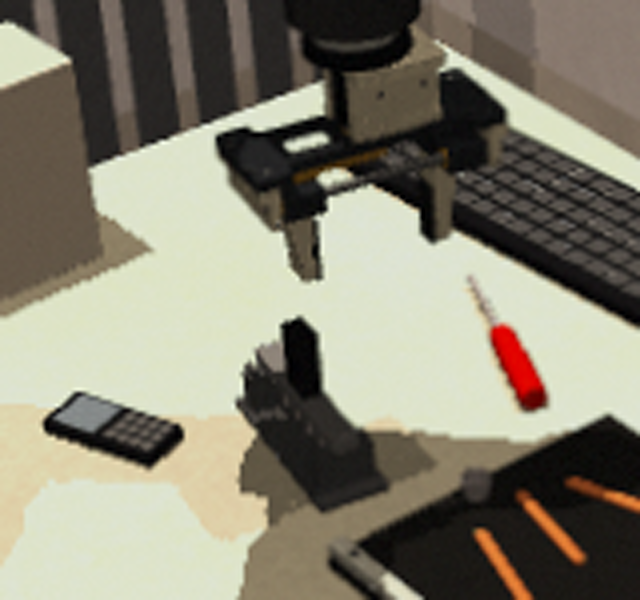

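The gripper stands above the rake in line with it. Now I centre it, descend and grip.

```bash
H="python3 -m handwheel"
$H '[[1,-1,0.22,0.4,0,0,-0.08],[1,-1,0.22,0.4,0,0,0],[1,-1,0.22,0.5,0,0,0],[1,-1,0.22,0.5,0,0,0],[1,-0.04,0,0,0,0,0]]' >/dev/null
$H '[[1,0,0,1,0,0,0],[1,0,0,1,0,0,0],[1,0,0,1,0,0,0],[1,0,0,0.9,0,0,0],[1,0,0,0.8,0,0,0]]'
python3 -c "
from h import *
plan(.495,.325,.082,-98.3)"
```

```text
clock: 6.65
tool_pos: [0.4951, 0.3255, 0.2412]
orientation: [180.0, -0.0, -98.3]
force: [-0.6, 0.4, 0.1]
opening: 0.0873
gripper_force: 0.0
t 6.65 pos [0.4951 0.3255 0.2412] ori [ 1.7999e+02 -2.0000e-02 -9.8300e+01] F [-0.6  0.4  0.1] op 0.0873 0.0
shift now-axes [0.019 0.    0.008] goal-axes [0.019 0.    0.008] turn [ 0.001 -0.004 -0.001]
```

```bash
H="python3 -m handwheel"
$H '[[0.3,0,0,0,0,0,0],[0,0,0,0,0,0,0],[-0.3,0,0,0,0,0,0],[-0.4,0,0,0,0,0,0],[-0.4,0,0,0,0,0,0]]'
$H '[[-0.5,0,0,0,0,0,0],[-0.6,0,0,0,0,0,0],[-1,0,0,0,0,0,0],[-1,0,0,0,0,0,0],[-1,0,0,0,0,0,0]]'
```

```text
clock: 7.28
tool_pos: [0.4952, 0.3253, 0.2426]
orientation: [-180.0, 0.0, -98.3]
force: [-0.3, 0.2, -0.3]
opening: 0.043
gripper_force: 0.0
clock: 7.9
tool_pos: [0.4952, 0.3253, 0.2422]
orientation: [-180.0, 0.0, -98.3]
force: [0.6, -0.5, 1.0]
opening: 0.0204
gripper_force: 30.0
```

```bash
H="python3 -m handwheel"
$H '[[-1,0,0,-0.5,0,0,0],[-1,0,0,-1,0,0,0],[-1,0,0,-1,0,0,0],[-1,0,0,-1,0,0,0],[-1,0,0,0,0,0,0]]'
python3 - <<'E'
from h import *
plan(.675,.09,.17,-88.8)
s=snapshot('side'); crop(s,'c4.png',170,90,160,150,4)
E
```

```text
clock: 8.52
tool_pos: [0.4955, 0.3257, 0.3324]
orientation: [-179.9, 0.2, -98.3]
force: [0.5, 0.4, -2.0]
opening: 0.0202
gripper_force: 30.0
t 8.525 pos [0.4955 0.3257 0.3324] ori [-179.86    0.21  -98.29] F [ 0.5  0.4 -2. ] op 0.0202 29.964519739151
shift now-axes [ 8.292 -8.466  0.125] goal-axes [ 9.575 -6.982  0.134] turn [-0.026  0.033 -1.582]
```

View pics/c4.png

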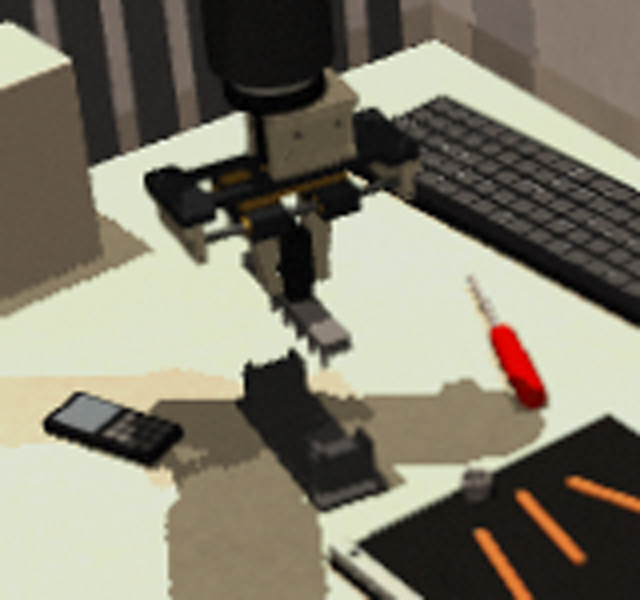

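The rake is held level and clear of the rest. Next I move it behind the far left pipe.

```bash
H="python3 -m handwheel"
$H '[[-1,0,0,0,0,0,-1],[-1,0,0,0,0,0,-0.58],[-1,0.96,-0.7,0,0,0,0],[-1,0.96,-0.7,0,0,0,0],[-1,0.96,-0.7,0,0,0,0]]' >/dev/null
$H '[[-1,0.96,-0.7,0,0,0,0],[-1,0.96,-0.7,0,0,0,0],[-1,0.96,-0.7,0,0,0,0],[-1,0.96,-0.7,0,0,0,0],[-1,0.96,-0.7,0,0,0,0]]' >/dev/null
$H '[[-1,0.96,-0.7,0,0,0,0],[-1,0.96,-0.7,0,0,0,0],[-1,0,0,0,0,0,0],[-1,0,0,0,0,0,0]]' >/dev/null
python3 - <<'E'
from h import *
plan(.675,.09,.0832,-88.8)
s=snapshot('top'); crop(s,'c5.png',220,110,190,160,4)
E
```

```text
t 10.325 pos [0.6746 0.0889 0.3284] ori [ 1.7989e+02 -2.0000e-02 -8.8860e+01] F [ 0.   0.8 -2.2] op 0.0204 29.96461272239685
shift now-axes [-0.045 -0.024  3.45 ] goal-axes [-0.044 -0.018  3.45 ] turn [ 0.019 -0.003 -0.01 ]
```

View pics/c5.png

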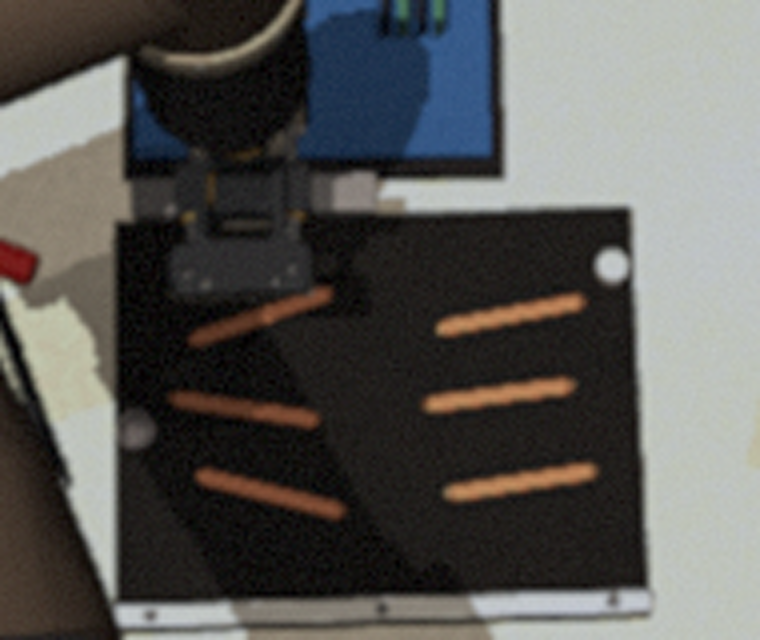

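Pipes are undisturbed and the bar is parallel to the board's far edge (row ≈ 195 of the crop, columns 135–380). Lower and comb the left group.

```bash
H="python3 -m handwheel"
$H '[[-1,0,0,1,0,0,0],[-1,0,0,1,0,0,0],[-1,0,0,1,0,0,0],[-1,0,0,0.45,0,0,0],[-1,0,0,0,0,0,0]]'
$H '[[-1,0,0.3,0,0,0,0],[-1,0,0.3,0,0,0,0],[-1,0,0.3,0,0,0,0],[-1,0.02,0.3,0,0,0,0],[-1,0.02,0.3,0,0,0,0]]' | grep -E 'pos|force'
$H '[[-1,0.02,0.3,0,0,0,0],[-1,0.02,0.3,0,0,0,0],[-1,0.02,0.3,0,0,0,0],[-1,0.02,0.3,0,0,0,0],[-1,0.02,0.3,0,0,0,0]]' | grep -E 'pos|force'
$H '[[-1,0.02,0.3,0,0,0,0],[-1,0.02,0.3,0,0,0,0],[-1,0.02,0.3,0,0,0,0],[-1,0.02,0.3,0,0,0,0],[-1,0.02,0.3,0,0,0,0]]' | grep -E 'pos|force'
$H '[[-1,0.02,0.3,0,0,0,0],[-1,0.02,0.3,0,0,0,0],[-1,0.02,0.3,0,0,0,0],[-1,0.02,0.3,0,0,0,0],[-1,0.02,0.3,0,0,0,0]]' | grep -E 'pos|force'
$H '[[-1,0,0.3,0,0,0,0],[-1,0,0.3,0,0,0,0],[-1,0,0.3,0,0,0,0],[-1,0,0.3,0,0,0,0],[-1,0,0,0,0,0,0]]' | grep -E 'pos|force'
python3 - <<'E'
from h import *
plan(.475,.085,.0832,-88.8)
s=snapshot('top'); crop(s,'c6.png',220,150,190,130,4)
E
```

```text
clock: 11.0
tool_pos: [0.6747, 0.0894, 0.2429]
orientation: [179.9, -0.0, -88.8]
force: [-0.1, -0.6, -1.0]
opening: 0.0199
gripper_force: 30.0
tool_pos: [0.637, 0.0871, 0.2437]
force: [-0.1, 0.2, -0.6]
gripper_force: 30.0
tool_pos: [0.5996, 0.0838, 0.2434]
force: [0.5, -0.4, -1.5]
gripper_force: 30.0
tool_pos: [0.5622, 0.0805, 0.2434]
force: [1.2, 0.6, -1.0]
gripper_force: 30.0
tool_pos: [0.5247, 0.0773, 0.2434]
force: [0.8, 0.6, -1.4]
gripper_force: 30.0
tool_pos: [0.4946, 0.0766, 0.2434]
force: [-0.4, 0.3, -1.9]
gripper_force: 30.0
t 14.125 pos [0.4946 0.0766 0.2434] ori [179.98  -0.   -88.82] F [-0.4  0.3 -1.9] op 0.0202 29.964677095413208
shift now-axes [-0.351  0.776  0.05 ] goal-axes [-0.351  0.776  0.05 ] turn [ 0.004 -0.001 -0.003]
```

View pics/c6.png

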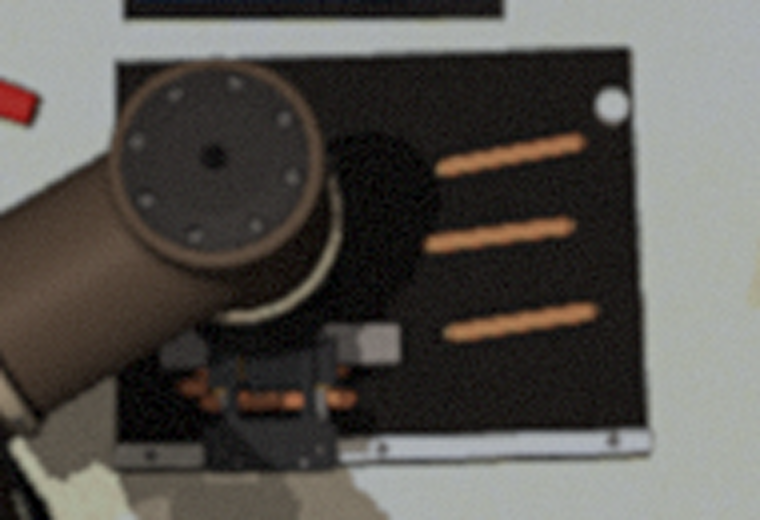

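All three pipes lie ahead of the tines, around crop (180–355, 380–400), still short of the ledge at row ≈445. I'll press on gently and watch the force.

```bash
H="python3 -m handwheel"
$H '[[-1,0,0.2,0,0,0,0],[-1,0,0.2,0,0,0,0],[-1,0,0.2,0,0,0,0],[-1,0,0.1,0,0,0,0]]' | grep -E 'pos|force:'
$H '[[-1,0,0.06,0,0,0,0],[-1,0,0.06,0,0,0,0]]' | grep -E 'pos|force:'
$H '[[-1,0,0.04,0,0,0,0],[-1,0,0.04,0,0,0,0]]' | grep -E 'pos|force:'
```

```text
tool_pos: [0.4774, 0.0764, 0.2435]
force: [0.9, -1.0, -0.9]
gripper_force: 30.0
tool_pos: [0.4748, 0.0764, 0.2435]
force: [1.9, -0.1, -1.0]
gripper_force: 30.0
tool_pos: [0.4728, 0.0763, 0.2435]
force: [1.1, 0.3, -1.6]
gripper_force: 30.0
```

```bash
H="python3 -m handwheel"
for i in 1; do $H '[[-1,0,0.04,0,0,0,0],[-1,0,0.04,0,0,0,0]]' | grep -E 'pos|force:'
$H '[[-1,0,0.04,0,0,0,0],[-1,0,0,0,0,0,0]]' | grep -E 'pos|force:'
$H '[[-1,0,0.04,0,0,0,0],[-1,0,0,0,0,0,0]]' | grep -E 'pos|force:'; done
python3 -c "
from h import *
s=snapshot('side'); crop(s,'c7.png',220,180,180,120,4)"
```

```text
tool_pos: [0.4707, 0.0763, 0.2434]
force: [1.6, 0.5, -0.9]
gripper_force: 30.0
tool_pos: [0.47, 0.0764, 0.2436]
force: [2.5, -0.2, -2.1]
gripper_force: 30.0
tool_pos: [0.4695, 0.0764, 0.2439]
force: [6.1, -0.8, -1.5]
gripper_force: 30.0
```

View pics/c7.png

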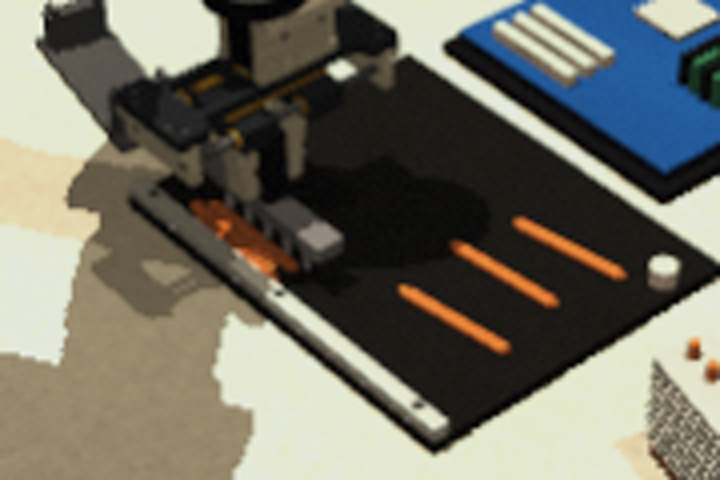

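The force rose to 6 N with the three pipes packed against the ledge. I'll back off, lift and go behind the right group.

```bash
H="python3 -m handwheel"
$H '[[-1,0,-0.3,0,0,0,0],[-1,0,-0.3,0,0,0,0],[-1,0,0,-1,0,0,0],[-1,0,0,-1,0,0,0],[-1,0,0,-1,0,0,0]]' >/dev/null
$H '[[-1,0.75,-1,0,0,0,0],[-1,0.75,-1,0,0,0,0],[-1,0.75,-1,0,0,0,0],[-1,0.75,-1,0,0,0,0],[-1,0.75,-1,0,0,0,0]]' >/dev/null
$H '[[-1,0.75,-1,0,0,0,0],[-1,0.75,-1,0,0,0,0],[-1,0.38,-0.5,0,0,0,0],[-1,0,0,0,0,0,0]]' >/dev/null
python3 - <<'E'
from h import *
plan(.672,-.064,.0832,-88.8)
s=snapshot('top')
for p in pipes(s): print(np.round(p[0],4),np.round(p[1:],3))
E
```

```text
t 17.725 pos [ 0.6743 -0.061   0.3172] ori [179.89  -0.   -88.9 ] F [ 0.   1.  -1.7] op 0.0199 29.964654743671417
shift now-axes [0.117 0.09  3.002] goal-axes [0.117 0.096 3.002] turn [ 0.018 -0.    -0.017]
[ 0.6272 -0.0692] [ 1.0853e+01 -5.2000e-02  4.6000e-02  1.5000e+02]
[ 0.5742 -0.0686] [ 7.676e+00 -4.600e-02  5.100e-02  1.680e+02]
[ 0.5149 -0.0798] [ 8.931e+00 -4.900e-02  5.200e-02  1.800e+02]
[0.4617 0.0433] [-6.5447e+01 -6.0000e-03  6.0000e-03  1.8000e+01]
[0.4421 0.0386] [-1.2672e+01 -7.0000e-03  7.0000e-03  1.8000e+01]
[0.4052 0.1841] [ 1.9524e+01 -1.1000e-02  1.2000e-02  1.8000e+01]
```

```bash
H="python3 -m handwheel"
$H '[[-1,0.12,0,1,0,0,0],[-1,0,0,1,0,0,0],[-1,0,0,0.97,0,0,0],[-1,0,0,0,0,0,0]]' | grep -E 'pos|force:'
$H '[[-1,0,0.3,0,0,0,0],[-1,0,0.3,0,0,0,0],[-1,0,0.3,0,0,0,0],[-1,0,0.3,0,0,0,0],[-1,0,0.3,0,0,0,0]]' | grep -E 'pos|force:'
$H '[[-1,0,0.3,0,0,0,0],[-1,0,0.3,0,0,0,0],[-1,0,0.3,0,0,0,0],[-1,0,0.3,0,0,0,0],[-1,0,0.3,0,0,0,0]]' | grep -E 'pos|force:'
$H '[[-1,0,0.3,0,0,0,0],[-1,0,0.3,0,0,0,0],[-1,0,0.3,0,0,0,0],[-1,0,0.3,0,0,0,0],[-1,0,0.3,0,0,0,0]]' | grep -E 'pos|force:'
$H '[[-1,0,0.3,0,0,0,0],[-1,0,0.3,0,0,0,0],[-1,0,0.3,0,0,0,0],[-1,0,0.3,0,0,0,0],[-1,0,0.3,0,0,0,0]]' | grep -E 'pos|force:'
$H '[[-1,0,0.3,0,0,0,0],[-1,0,0.3,0,0,0,0],[-1,0,0.3,0,0,0,0],[-1,0,0.3,0,0,0,0],[-1,0,0.2,0,0,0,0]]' | grep -E 'pos|force:'
$H '[[-1,0,0.15,0,0,0,0],[-1,0,0.15,0,0,0,0],[-1,0,0.1,0,0,0,0],[-1,0,0.08,0,0,0,0]]' | grep -E 'pos|force:'
```

```text
tool_pos: [0.6729, -0.0628, 0.2427]
force: [-0.3, -0.1, -0.6]
gripper_force: 30.0
tool_pos: [0.6361, -0.0642, 0.2445]
force: [-0.1, 0.4, -1.7]
gripper_force: 30.0
tool_pos: [0.5987, -0.0649, 0.2442]
force: [0.7, 0.5, -0.7]
gripper_force: 30.0
tool_pos: [0.5611, -0.0657, 0.2442]
force: [0.1, -0.1, -1.0]
gripper_force: 30.0
tool_pos: [0.5237, -0.0665, 0.2442]
force: [0.9, 0.3, -1.3]
gripper_force: 30.0
tool_pos: [0.4886, -0.0672, 0.2442]
force: [1.3, -0.0, -0.7]
gripper_force: 30.0
tool_pos: [0.4771, -0.0674, 0.2442]
force: [1.0, -0.1, -1.3]
gripper_force: 30.0
```

```bash
H="python3 -m handwheel"
$H '[[-1,0,0.05,0,0,0,0],[-1,0,0.05,0,0,0,0]]' | grep -E 'pos|force:'
$H '[[-1,0,0.04,0,0,0,0],[-1,0,0,0,0,0,0]]' | grep -E 'pos|force:'
$H '[[-1,0,0.04,0,0,0,0],[-1,0,0,0,0,0,0]]' | grep -E 'pos|force:'
```

```text
tool_pos: [0.4747, -0.0675, 0.2442]
force: [0.6, -0.8, -1.9]
gripper_force: 30.0
tool_pos: [0.4739, -0.0674, 0.2443]
force: [1.4, 0.5, -1.8]
gripper_force: 30.0
tool_pos: [0.4733, -0.0674, 0.2445]
force: [4.3, 0.7, -1.3]
gripper_force: 30.0
```

```bash
H="python3 -m handwheel"
$H '[[-1,0,0.04,0,0,0,0],[-1,0,0,0,0,0,0]]' | grep -E 'pos|force:'
$H '[[-1,0,-0.3,0,0,0,0],[-1,0,-0.3,0,0,0,0],[-1,0,0,-1,0,0,0],[-1,0,0,-1,0,0,0],[-1,0,0,-1,0,0,0]]' >/dev/null
$H '[[-1,-0.5,-1,0,0,0,0],[-1,-0.5,-1,0,0,0,0],[-1,-0.5,-1,0,0,0,0],[-1,-0.5,-1,0,0,0,0],[-1,-0.5,-1,0,0,0,0]]' >/dev/null
python3 - <<'E'
from h import *
plan(.495,.325,.173,-98.3)
a=snapshot('top'); b=snapshot('side')
crop(a,'x.png',235,205,160,72,5); crop(b,'y.png',240,215,130,85,6)
A=cv2.imread('pics/x.png');B=cv2.imread('pics/y.png')
A=cv2.resize(A,(640,288)); B=cv2.resize(B,(459,300))
o=np.zeros((590,640,3),np.uint8); o[:288]=A; o[290:590,:459]=B
cv2.imwrite('pics/c8.png',np.clip(o*1.6,0,255).astype(np.uint8))
E
```

```text
tool_pos: [0.4728, -0.0673, 0.2448]
force: [5.1, -0.8, -0.8]
gripper_force: 30.0
t 24.15 pos [ 0.611  -0.0019  0.3183] ori [ 1.7987e+02 -2.0000e-02 -8.8850e+01] F [ 0.6 -1.  -1.2] op 0.02 29.96431678533554
shift now-axes [-13.165   4.378  -0.542] goal-axes [-12.269   6.478  -0.548] turn [ 0.022 -0.005  1.575]
```

View pics/c8.png

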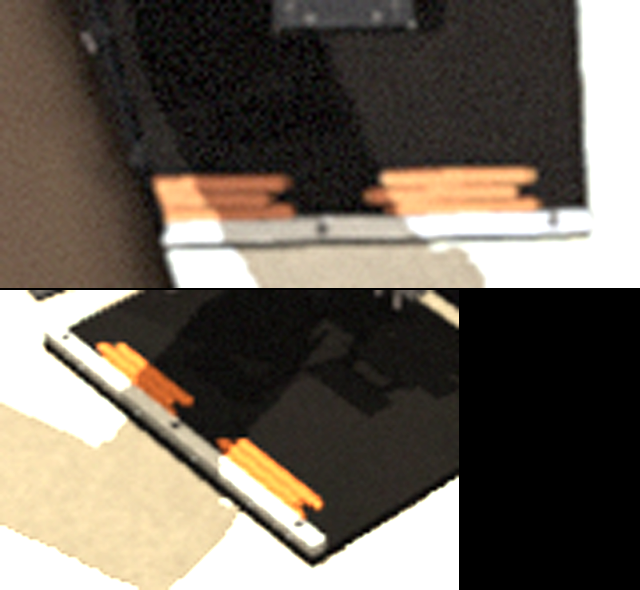

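Both groups lie flat and tightly packed against the ledge (top rows ~175–215; left columns 150–290, right 365–540), clear of the midline at column ~322. Now I take the rake home.

```bash
H="python3 -m handwheel"
$H '[[-1,0,0,-0.55,0,0,1],[-1,0,0,0,0,0,0.575],[-1,-0.94,0.5,0,0,0,0],[-1,-0.94,0.5,0,0,0,0],[-1,-0.94,0.5,0,0,0,0]]' >/dev/null
$H '[[-1,-0.94,0.5,0,0,0,0],[-1,-0.94,0.5,0,0,0,0],[-1,-0.94,0.5,0,0,0,0],[-1,-0.94,0.5,0,0,0,0],[-1,-0.94,0.5,0,0,0,0]]' >/dev/null
$H '[[-1,-0.94,0.5,0,0,0,0],[-1,-0.94,0.5,0,0,0,0],[-1,-0.94,0.5,0,0,0,0],[-1,-0.94,0.5,0,0,0,0],[-1,0,0,0,0,0,0]]' >/dev/null
python3 -c "
from h import *
plan(.4952,.3253,.0832,-98.3)"
```

```text
t 26.125 pos [0.5018 0.2993 0.3323] ori [ 1.7994e+02 -7.0000e-02 -9.8190e+01] F [ 0.1 -0.2 -1. ] op 0.0196 29.96481478214264
shift now-axes [-0.995  0.405  3.604] goal-axes [-0.99   0.411  3.605] turn [ 0.011 -0.011  0.019]
```

```bash
H="python3 -m handwheel"
$H '[[-1,-0.5,0.2,0,0,0,0.02],[-1,-0.49,0.2,0,0,0,0],[-1,0,0,0,0,0,0]]' >/dev/null
$H '[[-1,0,0,0.9,0,0,0],[-1,0,0,0,0,0,0]]' >/dev/null
python3 - <<'E'
from h import *
plan(.4952,.3253,.0832,-98.3)
s=snapshot('side'); crop(s,'c9.png',190,115,110,110,5)
E
```

```text
t 26.75 pos [0.4958 0.3237 0.3089] ori [ 1.7988e+02 -1.6000e-01 -9.8430e+01] F [-0.3 -0.9 -1.1] op 0.0196 29.964695870876312
shift now-axes [-0.068  0.026  2.668] goal-axes [-0.06   0.031  2.668] turn [ 0.02  -0.027 -0.021]
```

View pics/c9.png

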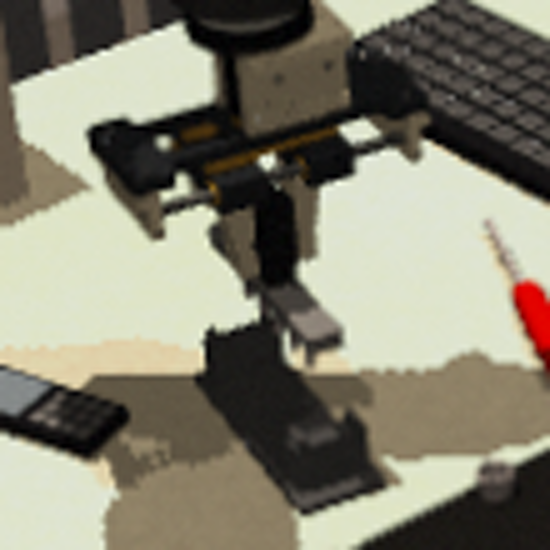

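The rake hangs level over the rest, in line with it (bar end near (325, 330) of the crop). I'll lower it slowly.

```bash
H="python3 -m handwheel"
$H '[[-1,-0.06,0.03,0.8,0,0,0],[-1,0,0,0.8,0,0,0],[-1,0,0,0.5,0,0,0],[-1,0,0,0.2,0,0,0],[-1,0,0,0,0,0,0]]' | grep -E 'pos|force:'
$H '[[-1,0,0,0.15,0,0,0],[-1,0,0,0.12,0,0,0],[-1,0,0,0,0,0,0]]' | grep -E 'pos|force:'
$H '[[-1,0,0,0.06,0,0,0],[-1,0,0,0,0,0,0]]' | grep -E 'pos|force:'
python3 -c "
from h import *
plan(.4952,.3253,.0832,-98.3)"
```

```text
tool_pos: [0.4959, 0.3261, 0.2532]
force: [0.2, 0.5, -1.6]
gripper_force: 30.0
tool_pos: [0.4956, 0.3259, 0.2461]
force: [0.4, 0.7, -1.4]
gripper_force: 30.0
tool_pos: [0.4957, 0.326, 0.2446]
force: [0.1, -0.8, -1.4]
gripper_force: 30.0
t 28.05 pos [0.4957 0.326  0.2446] ori [180.   -0.  -98.4] F [ 0.1 -0.8 -1.4] op 0.02 29.96456801891327
shift now-axes [0.031 0.015 0.096] goal-axes [0.03  0.015 0.096] turn [ 0.001 -0.001 -0.017]
```

```bash
H="python3 -m handwheel"
$H '[[-1,0.02,0,0.06,0,0,0],[-1,0,0,0.04,0,0,0],[-1,0,0,0,0,0,0]]' | grep -E 'pos|force:'
$H '[[-1,0,0,0.03,0,0,0],[-1,0,0,0,0,0,0]]' | grep -E 'pos|force:'
```

```text
tool_pos: [0.4956, 0.3255, 0.2423]
force: [0.5, -0.3, -0.2]
gripper_force: 30.0
tool_pos: [0.4956, 0.3254, 0.2422]
force: [-2.8, -2.1, 6.8]
gripper_force: 30.0
```

The rake is seated, so I release it and retreat.

```bash
H="python3 -m handwheel"
$H '[[-0.5,0,0,0,0,0,0],[-0.3,0,0,0,0,0,0],[0.2,0,0,0,0,0,0],[1,0,0,0,0,0,0],[1,0,0,0,0,0,0]]' | grep -E 'pos|force:|open'
$H '[[1,0,0,0,0,0,0],[1,0,0,0,0,0,0],[1,0,0,-0.5,0,0,0],[1,0,0,-1,0,0,0],[1,0,0,-1,0,0,0]]' | grep -E 'pos|force:|open'
$H '[[1,0,0,-1,0,0,0],[1,0,0,-1,0,0,0],[1,0,0,-1,0,0,0],[1,0,0,-1,0,0,0],[1,0,0,0,0,0,0]]' | grep -E 'pos|force:|open'
$H '[[1,1,0,0,0,0,0],[1,1,0,0,0,0,0],[1,1,0,0,0,0,0],[1,1,0,0,0,0,0],[1,0,0,0,0,0,0]]' | grep -E 'pos|force:|open'
python3 - <<'E'
from h import *
a=snapshot('side'); b=snapshot('top')
crop(a,'x.png',200,140,180,150,2); crop(b,'y.png',155,155,235,125,2)
A=cv2.resize(a['color'][145:290,205:375,::-1],None,fx=2.2,fy=2.2,interpolation=2);B=cv2.resize(b['color'][155:280,155:390,::-1],None,fx=1.8,fy=1.8,interpolation=2)
o=np.zeros((max(len(A),len(B)),A.shape[1]+B.shape[1],3),np.uint8);o[:len(A),:A.shape[1]]=A;o[:len(B),A.shape[1]:]=B
cv2.imwrite('pics/c10.png',cv2.convertScaleAbs(o,alpha=1.5)); print(o.shape,get_obs()['clock'])
E
```

```text
tool_pos: [0.4956, 0.3255, 0.2413]
force: [0.7, -0.4, -0.8]
opening: 0.0553
gripper_force: 0.0
tool_pos: [0.4957, 0.3255, 0.3054]
force: [-0.1, 0.4, -0.2]
opening: 0.0875
gripper_force: 0.0
tool_pos: [0.4959, 0.3256, 0.4072]
force: [-0.1, -0.2, 0.1]
opening: 0.0878
gripper_force: 0.0
tool_pos: [0.4806, 0.2242, 0.4043]
force: [0.4, -0.0, 0.4]
opening: 0.0876
gripper_force: 0.0
(319, 797, 3) 31.275
```

View pics/c10.png

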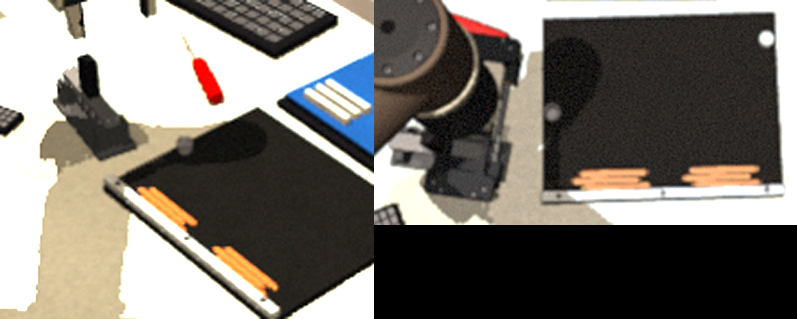

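The rake stands upright across its rest at about (90, 95). Both pipe groups are packed against the ledge, and the pot and tub have not moved.

```bash
python3 -c "
from plant import *
print(close_job())"
```

```text
the job is handed in; nothing more can be done
None
```

The job is handed in: both groups of three pipes lie flat against the ledge on their own halves, the rake is back on its rest and released, and the clock was at about 31 s of the 69 s allowed.

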